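# Open the sugar jar in its stand

### The job

Lift the square sugar jar, with its cap still screwed on, into the square well of the wooden stand and seat it fully so that it cannot turn. Then unscrew the tight cap anticlockwise, stop turning once its threads let go, and raise it straight up just clear of the jar, which stays standing in the well. Finish while still holding the cap level just above the jar's mouth, touching nothing else, and leave the other things on the counter where they stand.

Things in the scene. Friction and masses are not known exactly. Their poses are not given: they have to be found in the camera images.
- jar_center (a point): Square clear-glass jar of sugar cubes, about 0.35 to 0.55 kg: body 76 x 76 mm (flat sides face its own x and y), 88 mm high, with a round screw neck. This point is on its axis, 45 mm above its underside; z up. It starts upright on the counter, capped. It may be carried by its cap, which holds until unscrewed.
- cap_knob (a point): The jar's wooden screw cap, 0.07 kg: a round skirt 68 mm across, 26 mm high, and on it a round knob 40 mm across, 36 mm high, to grip. This point is on the axis half-way up the knob: 18 mm below the knob's top, 44 mm above the skirt's lower edge and, screwed on, 135 mm above the jar's underside. z up; a small rib on the skirt marks x.
- jar_rim (a point): Centre of the jar's mouth, 112 mm above its underside, axes as the jar's. The turn of the cap's x from the jar's x (anticlockwise from above positive) starts at 0.07 to 0.2 rad. Turning takes about 0.5 N m and the cap does not rise; it is free to lift at about 0.70 to 1.10 rad; a stop at 1.15. Lifted sooner it takes the jar along. Raised 21 mm, the skirt clears the rim.
- stand_well (a point): Jar stand: dark wooden block fixed to the counter, 124 x 124 mm, 38 mm high, with a square well 81 x 81 mm (sides along its x and y, top 8 mm flared). This point: centre of the well's floor, 8 mm above the counter, 30 mm below the block's top; z up. The jar fits any of four ways round, flat sides parallel to the well's, and can then turn only about 0.07 rad either way.
- mug: Bystander: white cup with a handle, 68 mm across, 58 mm high; origin at its underside.
- saucers: Bystander: stack of white saucers, 136 mm across, 49 mm high; origin at its underside.
- round_jar: Bystander: round amber jar, 68 mm across, 100 mm high; origin at its underside.
- tumbler: Bystander: glass with wooden stirrers, 72 mm across, 170 mm high with the stirrers; origin at its underside.
- spoon: Bystander: steel spoon lying on the counter, 140 mm long.
- pitcher: Bystander: steel milk jug, 80 mm across, 85 mm high; origin at its underside.
- basket: Bystander: basket of paper sachets, 150 mm across, 75 mm high; origin at its underside.
Mind the look-alikes: they are no part of the job. What is shaped like the part that bears jar_center but blue or purple is not meant.

How it is judged:
On the way, in this order (a step that is already met when the one before it is completed fails the run):
1. the jar is fully seated in the well, upright, with its cap still screwed on (horizontal distance between jar_center and stand_well below 0.008 m and z of jar_center in the frame of stand_well below 0.049 m and angle between jar_center's own z axis and vertical below 0.06 rad and z of cap_knob in the frame of jar_center below 0.093 m), for 0.2 s.
2. the cap has come off its threads and rises above the seated jar (z of cap_knob in the frame of jar_center above 0.104 m and horizontal distance between cap_knob and jar_center below 0.02 m and horizontal distance between jar_center and stand_well below 0.008 m and z of jar_center in the frame of stand_well below 0.049 m), for 0.1 s.
At the end, for the whole second after the job is handed in: Jar upright in the well (8 mm of centre, 4 mm of the floor, 0.06 rad); cap held still in the gripper, level to 0.2 rad, within 20 mm of the jar's axis, raised 21.5 to 75 mm from its screwed-on height, not touching the jar, turned no more than 1.3 rad relative to the jar (horizontal distance between jar_center and stand_well below 0.008 m and z of jar_center in the frame of stand_well below 0.049 m and angle between jar_center's own z axis and vertical below 0.06 rad and z of cap_knob in the frame of jar_center between 0.1115 and 0.165 m and horizontal distance between cap_knob and jar_center below 0.02 m and angle between cap_knob's own z axis and vertical below 0.2 rad and contact force between cap and jar below 0.1 N and contact force between the fingers and cap above 1 N and linear speed of cap below 0.03 m/s and linear speed of jar below 0.02 m/s and angle between the x axis of cap_knob and the x axis of jar_center, either way round below 1.3 rad); the arm keeps its last pose, push and grip.
It fails at once if the cap is taken away from the jar (more than 130 mm from its screwed-on place) (distance between cap_knob and jar_center above 0.22 m).
It fails at once if the jar is tipped (angle between jar_center's own z axis and vertical above 0.5 rad).
It fails at once if another thing on the counter is pushed away or tipped (distance of any of mug, saucers, round_jar, tumbler, spoon, pitcher, basket from where it was at the start of the episode above 0.03 m or angle between any of mug, round_jar, tumbler, pitcher's own z axis and vertical above 0.5 rad).
It also fails if it takes over 54 s, if anything falls off the work surface, if the arm or the gripper's body presses on something with over 40 N, if the wrist force passes 120 N, or if a joint passes its speed limit or range.

### The arm

A 6-joint arm with a two-finger parallel gripper is mounted at the origin on the work surface. World frame = base frame: x ahead of the robot, y to its left, z up, the work surface at z = 0. Lengths are in m, angles in rad, forces in N, time in s.
With the tool pointing down it reaches from about 0.3 to 0.775 m from the base axis. Payload 14.6 kg.
Tool frame: the origin (TCP) lies at the centre of the arm's flange, where the gripper is bolted on; the fingertips stand 199 mm ahead of it and the grasp point (between the pads) lies ctrl.tcp_to_grasp ahead of it (ctrl.tcp_to_grasp is the distance from the TCP to the grasp point, in m); z points along the fingers, y is the line along which they close (so a half turn about z gives the same grasp; the last joint's range is limited). The gripper opens to 94 mm and grips with 3 to 60 N. Pads are 16 mm wide; open, the fingers measure 119 mm over their backs; the gripper's body (75 mm by 177 mm) begins 78 mm behind the grasp point.
Start: joints at [-1.404, 0.3, 1.521, -0, 1.321, -0.067], TCP at [0.127, -0.535, 0.405] pointing down, gripper open.
Joint ranges: [-3.03, 3.03], [-0.79, 2.21], [0.23, 2.52], [-1.04, 4.18], [0, 3.07], [-2.55, 2.55]. Speed limits (rad/s): [2.22, 2.22, 2.57, 3.14, 3.14, 3.14].

### API

Orientations are given as [roll, pitch, yaw] about the fixed x, y, z axes, in that order (R = Rz(yaw) Ry(pitch) Rx(roll)).
In Python, from station import ctrl gives the robot as it stands. The module is installed in compiled form; this text tells all that it offers.
- The arm moves only by the shell command python3 -m jog 'ROWS' [OPENING] [FORCE]. ROWS is JSON, a list of rows, each a list of 6 numbers: the shift along the tool's x, y, z in cm, then the turn, a rotation vector about the tool's x, y, z in rad. In form: [[tx, ty, tz, ax, ay, az], ...]. A call has 1 to 8 rows; each row is the pose to reach, as a shift and turn from the pose commanded when the call began, along the tool's axes at that moment; what a row does not reach only later rows make up. A row lasts 1/10 s, in which the tool goes at most 50 mm and 8.59 degrees, less where a joint would pass 70% of its speed; a pose out of reach is approached as far as the arm can. A call with a gripper value outside its range is refused whole. OPENING is the opening in per cent of the stroke, from 0 (shut) to 100 (fully open), set as the call begins (- or left out, the last holds). The fingers move at their own pace and stop on an object; FORCE is the grip in N (left out, the last holds). Time passes only in rows, so rows that repeat a pose let the fingers close. It gives the time, the measured TCP pose, the force, the opening and the grip force at its end, in the units of the state.
- ctrl.get_obs(): the state, without advancing time (a new reading comes with each control period).
- ctrl.camera(name): name is "side" or "top" or "wrist"; returns a dict with "img" (384x512x3 uint8, blue, green, red), "intrinsics" (3x3 intrinsics, pixels), "R" (3x3) and "t" (3): a world point X has camera coordinates R X + t. Camera axes: x right, y down, z forward; pixel columns grow to the right and rows downward; lengths in m; the calibration is good to about 2 mm. The wrist camera is an equidistant fisheye: a pixel r from the principal point sees the ray r / f radians off the axis. A picture is of the moment at which its call begins. There is no depth.
- ctrl.hand_in(): hands the job in; it is judged then, once.
The state is a dict: "time_s": time; "qpos": joint angles; "joint_vel": joint speeds; "tau": joint torques, N m; "ee_pos": TCP position; "eef_rot": TCP orientation; "force": force on the tool from outside, world axes, zero at the start; "moment": the same for the moment, N m; "grip_width": finger opening in m; "grip_force": force on a finger pad.
Only numpy, scipy, OpenCV 4.12 (cv2) and the standard library are available. Lean on these libraries where they do the work, as an engineer would, in place of code of your own. Each camera call takes 0.05 s, during which the arm holds its last target. There are 200 camera calls.

## Working session

There is one attempt and no reset: what is moved stays moved. The work goes in short steps, Python scripts to look and compute and a shell command to move; the robot and the scene stay as the last step left them, time stands still between calls to the robot, and variables do not carry over. Pictures are saved under pics/ and viewed, at most 10 in all, crops included, and the job is handed in when it is done.

```bash
mkdir -p pics; python3 - <<'E'
from station import ctrl
import cv2,numpy as np
o=ctrl.get_obs(); print({k:np.round(v,3).tolist() for k,v in o.items()}, ctrl.tcp_to_grasp)
for n in ["top","side","wrist"]:
    c=ctrl.camera(n); cv2.imwrite(f"pics/{n}0.png",c["img"]); np.savez(f"{n}0.npz",**c)
    print(n,np.round(c["intrinsics"],1).tolist(),np.round(c["R"],3).tolist(),np.round(c["t"],3).tolist())
a=cv2.imread("pics/top0.png");cv2.imwrite("pics/top0b.png",cv2.resize(a,(800,600)))
a=cv2.imread("pics/side0.png");cv2.imwrite("pics/side0b.png",cv2.resize(a,(800,600)))
E
```

```text
{'time_s': 0.0, 'qpos': [-1.404, 0.3, 1.522, -0.0, 1.321, -0.067], 'joint_vel': [0.001, -0.0, -0.0, -0.001, -0.0, -0.001], 'tau': [0.002, -53.181, -35.273, 0.071, 0.024, -0.0], 'ee_pos': [0.127, -0.535, 0.404], 'eef_rot': [-3.14, -0.0, 0.234], 'force': [-0.505, -0.621, 0.31], 'moment': [0.029, 0.008, -0.064], 'grip_force': 0.0, 'grip_width': 0.094} 0.1804
top [[385.8, 0.0, 251.3], [0.0, 385.8, 196.1], [0.0, 0.0, 1.0]] [[0.018, -1.0, 0.005], [-0.995, -0.019, -0.102], [0.102, -0.004, -0.995]] [-0.008, 0.564, 1.429]
side [[351.0, 0.0, 254.8], [0.0, 351.0, 192.8], [0.0, 0.0, 1.0]] [[0.973, -0.231, -0.004], [-0.161, -0.666, -0.729], [0.166, 0.71, -0.685]] [-0.55, 0.173, 0.951]
wrist [[297.3, 0.0, 252.6], [0.0, 297.3, 194.4], [0.0, 0.0, 1.0]] [[0.233, -0.973, -0.001], [-0.946, -0.227, 0.231], [-0.225, -0.053, -0.973]] [-0.551, -0.023, 0.39]
```

View pics/top0b.png

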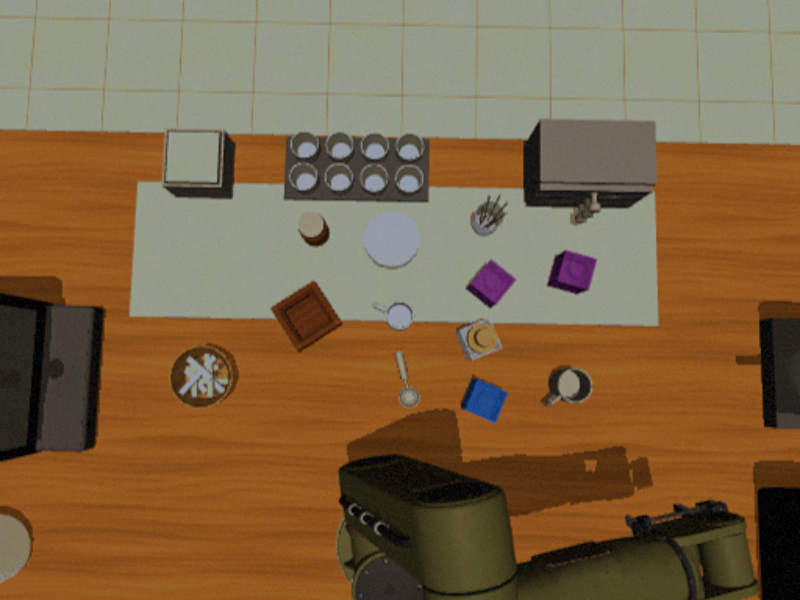

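View pics/side0b.png

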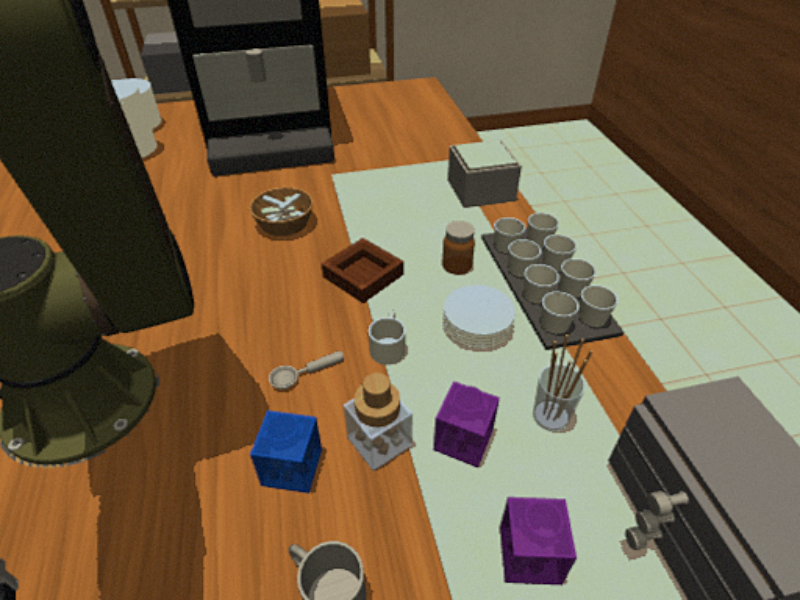

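The jar candidates in the top view (800x600 pixels) are the clear glass jar with the wooden cap (481,337), the blue jar (485,399), and the purple jars (491,283) and (573,271). By the description it is the clear one with the cap. In the side view it is at (378,415). The stand is at top (307,316) and side (363,268).

```bash
cat > h.py <<'E'
import numpy as np,cv2
def ray(c,u,v):
    K=c["intrinsics"];R=c["R"];t=c["t"]
    x=np.array([(u-K[0,2])/K[0,0],(v-K[1,2])/K[1,1]])
    d=np.array([x[0],x[1],1.])
    d=R.T@d; return -R.T@t,d/np.linalg.norm(d)
def fray(c,u,v):
    K=c["intrinsics"];R=c["R"];t=c["t"]
    x=np.array([u-K[0,2],v-K[1,2]]);r=np.hypot(*x)+1e-12;th=r/K[0,0]
    d=np.array([*(np.sin(th)*x/r),np.cos(th)]); return -R.T@t,R.T@d
def plane(r,z): o,d=r; return o+d*(z-o[2])/d[2]
def tri(r1,r2):
    A=[];b=[]
    for o,d in(r1,r2):
        P=np.eye(3)-np.outer(d,d);A.append(P);b.append(P@o)
    p=np.linalg.solve(sum(A),sum(b)); return p,[np.linalg.norm(np.cross(p-o,d)) for o,d in(r1,r2)]
E
python3 - <<'E'
import numpy as np,cv2
from h import *
T=dict(np.load("top0.npz"));S=dict(np.load("side0.npz"))
W=np.zeros((600,800,3),np.uint8)
def crop(c,u,v,h,k): 
    return cv2.resize(c["img"][v-h:v+h,u-h:u+h],(k,k),interpolation=cv2.INTER_CUBIC)
W[:300,:400]=0
for i,(c,u,v,h) in enumerate([(T,308,216,25),(S,242,266,35),(T,197,202,30),(S,232,172,32)]):
    y,x=divmod(i,2); W[y*300:y*300+300,x*400:x*400+300]=crop(c,u,v,h,300)
cv2.imwrite("pics/crop1.png",W)
# stand dark brown mask
for n,c,box in(("top",T,(165,170,230,235)),("side",S,(195,145,270,200))):
    hsv=cv2.cvtColor(c["img"],cv2.COLOR_BGR2HSV)
    x0,y0,x1,y1=box;m=np.zeros(hsv.shape[:2],np.uint8)
    m[y0:y1,x0:x1]=((hsv[y0:y1,x0:x1,2]<120)&(hsv[y0:y1,x0:x1,1]>100)).astype(np.uint8)*255
    m=cv2.morphologyEx(m,cv2.MORPH_CLOSE,np.ones((3,3)))
    cs,_=cv2.findContours(m,cv2.RETR_EXTERNAL,cv2.CHAIN_APPROX_NONE);k=max(cs,key=cv2.contourArea)
    print(n,cv2.contourArea(k),cv2.approxPolyDP(k,4,True)[:,0].tolist(),cv2.minAreaRect(k))
E
```

```text
top 1088.0 [[200, 180], [173, 197], [191, 225], [218, 208]] ((195.65383911132812, 202.23074340820312), (34.39141082763672, 34.11405944824219), 56.3099365234375)
side 1244.5 [[231, 153], [205, 171], [233, 193], [256, 176], [257, 167]] ((231.6729736328125, 171.7378387451172), (35.951995849609375, 46.539085388183594), 53.97262954711914)
```

View pics/crop1.png

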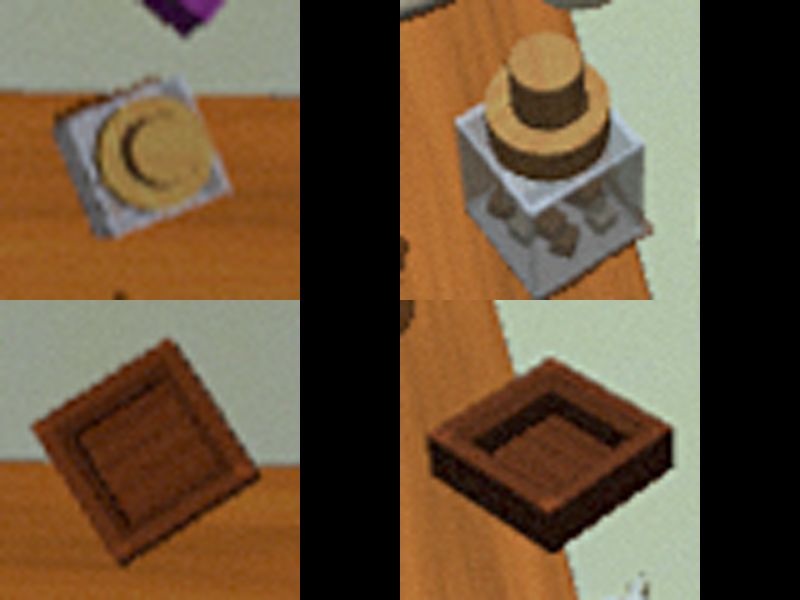

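The crop confirms the clear jar with its wooden cap and knob. Knob top centre is at about top (312.2,215.7) and side (241.5,244.5). The stand's top corners are visible in both views.

```bash
python3 - <<'E'
import numpy as np
from h import *
T=dict(np.load("top0.npz"));S=dict(np.load("side0.npz"))
np.set_printoptions(precision=4,suppress=True)
t=lambda x,y:ray(T,283+x/6,191+y/6); s=lambda x,y:ray(S,207+x/4.286,231+y/4.286)
print("knob top",tri(t(175,148),s(148,58)))
print("skirt",plane(t(157,153),.117),plane(s(148,112),.117))
js=[plane(t(*p),.088) for p in[(178,78),(232,188),(110,235),(62,122)]]
jS=[plane(s(*p),.088) for p in[(58,122),(145,210),(243,140)]]
print("jar top",js);print("jar side",jS)
for P in(js,jS):
    for a,b in zip(P,P[1:]): d=b-a;print(np.hypot(*d[:2]),np.degrees(np.arctan2(d[1],d[0]))%90)
t=lambda x,y:ray(T,167+x/5,172+y/5); s=lambda x,y:ray(S,200+x/4.69,140+y/4.69)
tp=[(168,40),(33,127),(122,262),(258,172)]; 
# order: in top view right = -y, up=+x
P=[plane(t(*p),.038) for p in tp]; Q=[plane(s(*p),.038) for p in[(150,58),(30,138),(150,212),(272,130)]]
print(P,np.mean(P,0));print(Q,np.mean(Q,0))
for p in(P,Q):
    for a,b in zip(p,p[1:]+p[:1]): d=b-a;print(np.hypot(*d[:2]),np.degrees(np.arctan2(d[1],d[0]))%90)
ts=[tri(ray(T,167+a[0]/5,172+a[1]/5),s(*b)) for a,b in zip(tp,[(272,130),(150,58),(30,138),(150,212)])]
print("stand tri",ts)
E
```

```text
knob top (array([ 0.4873, -0.2061,  0.1608]), [np.float64(9.012156838415211e-05), np.float64(9.012156838410938e-05)])
skirt [ 0.4866 -0.2026  0.117 ] [ 0.4856 -0.2075  0.117 ]
jar top [array([ 0.5336, -0.2196,  0.088 ]), array([ 0.4679, -0.2522,  0.088 ]), array([ 0.4385, -0.1791,  0.088 ]), array([ 0.5057, -0.1498,  0.088 ])]
jar side [array([ 0.4391, -0.1813,  0.088 ]), array([ 0.4747, -0.2478,  0.088 ]), array([ 0.536 , -0.2169,  0.088 ])]
0.07327644490935545 26.384596849502145
0.07883880812864882 21.924886703774163
0.07330464154378914 23.501970097261584
0.07540933841122704 28.107901408166576
0.06864247519605302 26.755205454573712
[array([0.6207, 0.1948, 0.038 ]), array([0.553 , 0.2938, 0.038 ]), array([0.4533, 0.2238, 0.038 ]), array([0.5223, 0.1244, 0.038 ])] [0.5373 0.2092 0.038 ]
[array([0.554, 0.296, 0.038]), array([0.4545, 0.2237, 0.038 ]), array([0.5223, 0.1272, 0.038 ]), array([0.6222, 0.1922, 0.038 ])] [0.5383 0.2098 0.038 ]
0.11997122881505748 34.36142037321213
0.12185948929368035 35.09688160894157
0.12100216957916068 34.77516927588081
0.12100343084563296 35.588820440966735
0.12292794437166166 35.99994578765214
0.11791220273227491 35.07893740219224
0.1191913443586639 33.03533981411857
0.12419653641771371 33.32720718506842
stand tri [(array([0.622 , 0.195 , 0.0357]), [np.float64(0.0009308703191225979), np.float64(0.0009308703191224474)]), (array([0.5532, 0.2934, 0.0399]), [np.float64(0.00039794408622612304), np.float64(0.0003979440862259677)]), (array([0.4539, 0.2237, 0.038 ]), [np.float64(0.0006272043174306101), np.float64(0.0006272043174306223)]), (array([0.522 , 0.1241, 0.0408]), [np.float64(0.00011454608562009948), np.float64(0.00011454608562027001)])]
```

```bash
python3 -m jog '[[42.7,-23.8,-6,0,0,0],[42.7,-23.8,-6,0,0,0],[42.7,-23.8,-6,0,0,0],[42.7,-23.8,-6,0,0,0],[42.7,-23.8,-6,0,0,0],[42.7,-23.8,-6,0,0,0],[42.7,-23.8,-6,0,0,0],[42.7,-23.8,-6,0,0,0]]' 100 60
```

```text
time_s: 0.95
ee_pos: [0.4211, -0.2649, 0.4536]
eef_rot: [3.142, -0.0, 0.234]
force: [0.3, -0.0, -0.5]
grip_width: 0.094
grip_force: 0.0
```

```bash
python3 -c "
from station import ctrl
import cv2,numpy as np
c=ctrl.camera('wrist');np.savez('w1.npz',**c);cv2.imwrite('pics/w1.png',c['img'])"
python3 -m jog '[[4,-2,0,0,0,0],[7.8,-4.3,0,0,0,0],[7.8,-4.3,0,0,0,0],[7.8,-4.3,0,0,0,0]]'
python3 -c "
from station import ctrl
import cv2,numpy as np
c=ctrl.camera('wrist');np.savez('w2.npz',**c);
a=np.load('w1.npz')['img']
cv2.imwrite('pics/w12.png',np.hstack([a[:,100:500],c['img'][:,100:500]]))"
```

```text
time_s: 1.4
ee_pos: [0.4862, -0.2063, 0.4529]
eef_rot: [-3.141, 0.001, 0.236]
force: [-0.7, -1.1, 0.4]
grip_width: 0.0937
grip_force: 0.0
```

View pics/w12.png

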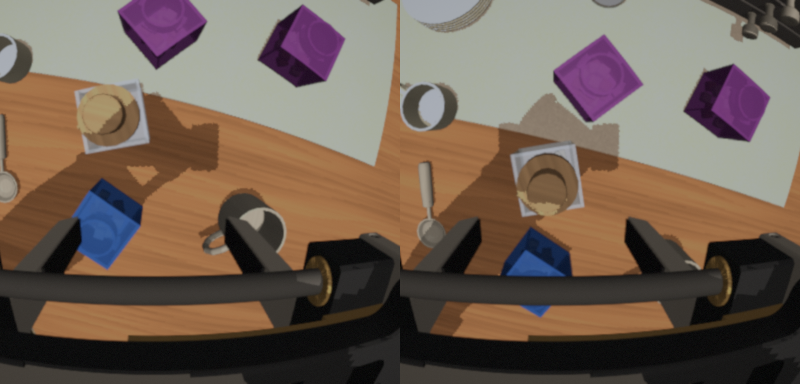

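In the wrist views the capped jar is at about (206,117) and (247,182), in the full picture's columns. I'll zoom in on both for the knob circle and the body's edges.

```bash
python3 -c "
import cv2,numpy as np
a=np.load('w1.npz')['img'][70:165,165:260];b=np.load('w2.npz')['img'][132:227,200:295]
f=lambda x:cv2.convertScaleAbs(cv2.resize(x,(400,400),interpolation=cv2.INTER_CUBIC),alpha=1.4)
cv2.imwrite('pics/z12.png',np.hstack([f(a),f(b)]))"
```

```text
(no output)
```

View pics/z12.png

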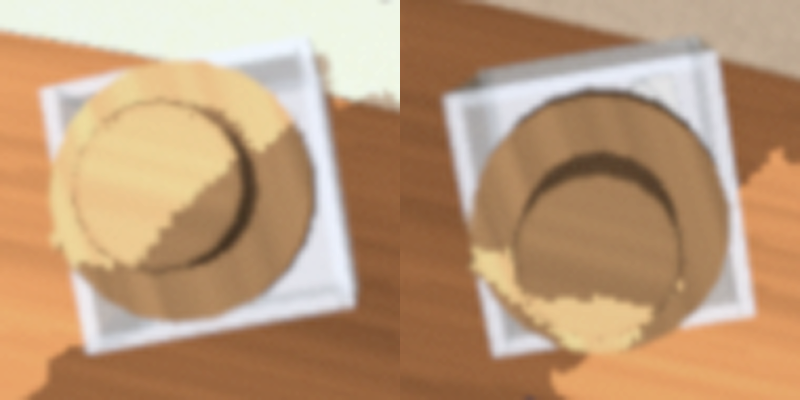

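Left (first wrist view): knob top centre (158,184), body corners (42,90), (308,40), (355,305), (90,352). Right (second view): knob top centre (198,258), body corners (44,97), (318,55), (354,313), (95,355).

```bash
python3 - <<'E'
import numpy as np
from h import *
from station import ctrl
np.set_printoptions(precision=4,suppress=True)
A=dict(np.load("w1.npz"));B=dict(np.load("w2.npz"));k=95/400
a=lambda p:fray(A,165+p[0]*k-.4,70+p[1]*k-.4); b=lambda p:fray(B,200+p[0]*k-.4,132+p[1]*k-.4)
print("knob",tri(a((158,184)),b((198,258))),plane(a((158,184)),.153),plane(b((198,258)),.153))
print("skirt",plane(a((183,190)),.117),plane(b((200,222)),.117))
ca=[(42,90),(308,40),(355,305),(90,352)];cb=[(44,97),(318,55),(354,313),(95,355)]
for p,q in zip(ca,cb):print("c",tri(a(p),b(q)))
for P in([plane(a(p),.088) for p in ca],[plane(b(p),.088) for p in cb]):
    print(np.mean(P,0))
    for u,v in zip(P,P[1:]+P[:1]): d=v-u;print(np.hypot(*d[:2]),np.degrees(np.arctan2(d[1],d[0]))%90)
o=ctrl.get_obs();print(o["ee_pos"],o["eef_rot"],-B["R"].T@B["t"])
E
```

```text
knob (array([ 0.4877, -0.201 ,  0.1533]), [np.float64(0.00014114631947154599), np.float64(0.00014114631947153452)]) [ 0.4878 -0.201   0.153 ] [ 0.4876 -0.2009  0.153 ]
skirt [ 0.4877 -0.2014  0.117 ] [ 0.4886 -0.2004  0.117 ]
c (array([ 0.5074, -0.151 ,  0.0881]), [np.float64(0.00019347948856523754), np.float64(0.00019347948856536374)])
c (array([ 0.536 , -0.2214,  0.0901]), [np.float64(0.0004690572946202344), np.float64(0.0004690572946202243)])
c (array([ 0.4671, -0.2505,  0.0873]), [np.float64(2.276436491215653e-05), np.float64(2.2764364912230466e-05)])
c (array([ 0.4379, -0.1808,  0.089 ]), [np.float64(0.00019018208940963196), np.float64(0.00019018208940964438)])
[ 0.4871 -0.2008  0.088 ]
0.07540719856126715 22.13477030805963
0.07489521655251803 23.286838042335887
0.07563408397440693 22.76926037333162
0.0757285062465392 23.105979285889905
[ 0.487 -0.201  0.088]
0.07683195667136547 22.130310513371114
0.07456450692089545 22.394623343416384
0.07582138294875682 23.16403237421997
0.07594389939813945 23.16161322143243
[ 0.4857 -0.207   0.4531] [-3.1413  0.0006  0.2341] [ 0.5524 -0.1912  0.4332]
```

```bash
python3 -m jog '[[0.3,-0.5,4,0,0,0],[0.3,-0.5,8,0,0,0],[0.3,-0.5,11,0,0,0],[0.3,-0.5,13,0,0,0],[0.3,-0.5,13.4,0,0,0],[0.3,-0.5,13.4,0,0,0]]'
python3 -m jog '[[0,0,0,0,0,0],[0,0,0,0,0,0],[0,0,0,0,0,0],[0,0,0,0,0,0],[0,0,0,0,0,0],[0,0,0,0,0,0],[0,0,0,0,0,0],[0,0,0,0,0,0]]' 0 60
```

```text
time_s: 2.05
ee_pos: [0.4873, -0.202, 0.3196]
eef_rot: [-3.141, 0.0, 0.232]
force: [-0.1, 0.5, 0.6]
grip_width: 0.094
grip_force: 0.0
time_s: 2.85
ee_pos: [0.4877, -0.2011, 0.3193]
eef_rot: [-3.141, 0.0, 0.234]
force: [-0.5, 0.5, -0.5]
grip_width: 0.0391
grip_force: 60.0
```

```bash
python3 -m jog '[[0,0,-1,0,0,0],[0,0,-3,0,0,0],[0,0,-6,0,0,0],[0,0,-9,0,0,0],[0,0,-11.5,0,0,0],[0,0,-13,0,0,0],[0,0,-13,0,0,0]]'
```

```text
time_s: 3.55
ee_pos: [0.4875, -0.2011, 0.4515]
eef_rot: [3.139, -0.002, 0.234]
force: [0.6, 0.3, -6.0]
grip_width: 0.0394
grip_force: 60.0
```

```bash
python3 -m jog '[[0,-2,0,0,0,0],[0.3,-6,0,0,0,0],[0.6,-11,0,0,0,0],[1,-16,0,0,0,0],[1.3,-21,0,0,0,0],[1.6,-26,0,0,0,0],[1.8,-30,0,0,0,0],[1.9,-32.6,0,0,0,0]]'
python3 -m jog '[[0,0,0,0,0,0],[0,0,0,0,0,0],[0,0,0,0,0,0]]'
python3 -c "
from station import ctrl
import numpy as np
np.savez('w3.npz',**ctrl.camera('wrist'))"
python3 -m jog '[[-2,-2,0,0,0,0],[-3,-6,0,0,0,0],[-3,-6.5,0,0,0,0],[-3,-6.5,0,0,0,0],[-3,-6.5,0,0,0,0]]'
python3 -c "
from station import ctrl
import cv2,numpy as np
c=ctrl.camera('wrist');np.savez('w4.npz',**c);
a=np.load('w3.npz')['img']
cv2.imwrite('pics/w34.png',np.hstack([a[:,50:450],c['img'][:,50:450]]))"
```

```text
time_s: 4.35
ee_pos: [0.4296, 0.1226, 0.4484]
eef_rot: [-3.141, 0.002, 0.236]
force: [1.2, -0.2, -5.7]
grip_width: 0.0392
grip_force: 60.0
time_s: 4.65
ee_pos: [0.4308, 0.1197, 0.4489]
eef_rot: [3.141, 0.001, 0.233]
force: [-0.2, -0.9, -6.3]
grip_width: 0.039
grip_force: 60.0
time_s: 5.2
ee_pos: [0.3868, 0.1759, 0.4493]
eef_rot: [3.141, 0.0, 0.233]
force: [-0.5, -1.6, -5.8]
grip_width: 0.0391
grip_force: 60.0
```

View pics/w34.png

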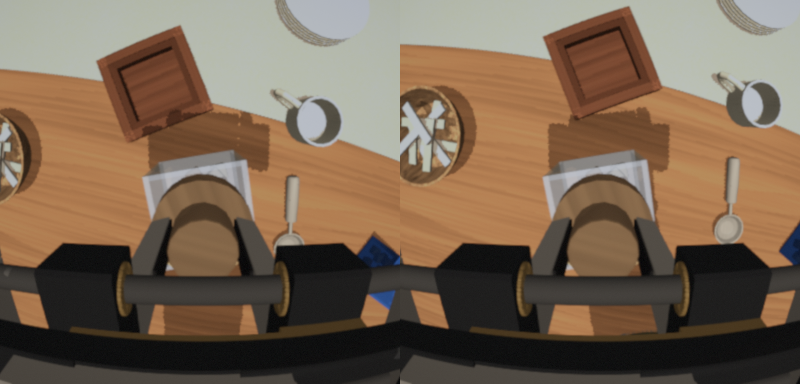

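Both views show the stand whole, around (205,83) and (252,62) in full-picture columns, with the jar hanging level in the fingers. I'll zoom in on the stand corners and the jar.

```bash
python3 -c "
import cv2,numpy as np
A=np.load('w3.npz')['img'];B=np.load('w4.npz')['img']
f=lambda x:cv2.convertScaleAbs(cv2.resize(x,(400,400),interpolation=cv2.INTER_CUBIC),alpha=1.5)
g=lambda x:cv2.convertScaleAbs(cv2.resize(x,(400,200),interpolation=cv2.INTER_CUBIC),alpha=1.5)
cv2.imwrite('pics/z34.png',np.vstack([np.hstack([f(A[20:145,140:265]),f(B[0:125,188:313])]),np.hstack([g(A[140:205,185:315]),g(B[140:205,185:315])])]))"
```

```text
(no output)
```

View pics/z34.png

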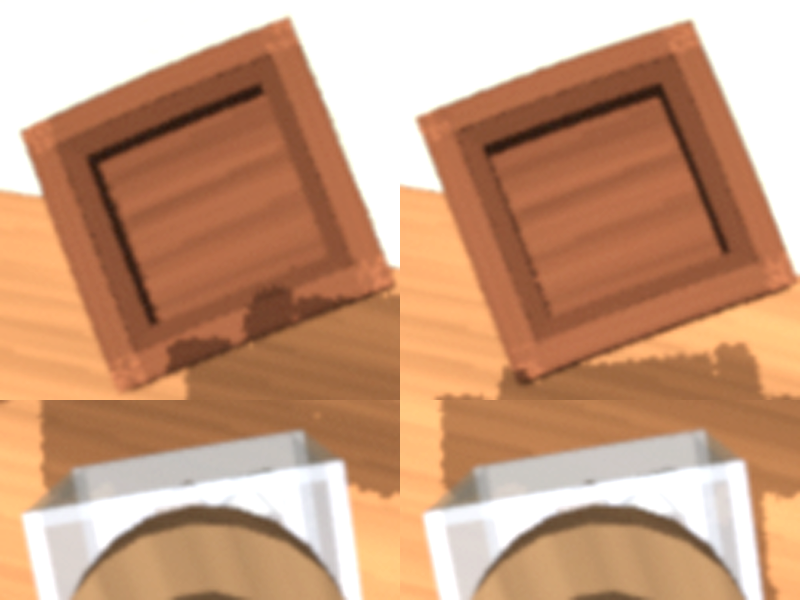

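Stand corners in the left zoom: (22,130), (289,17), (394,285), (121,390). In the right zoom: (16,118), (291,20), (397,285), (120,379). The jar's far shoulder corners are at (22,113) and (345,60) in the bottom left zoom.

```bash
python3 - <<'E'
import numpy as np
from h import *
np.set_printoptions(precision=4,suppress=True)
A=dict(np.load("w3.npz"));B=dict(np.load("w4.npz"))
a=lambda p:fray(A,140+p[0]/3.2-.4,20+p[1]/3.2-.4); b=lambda p:fray(B,188+p[0]/3.2-.4,0+p[1]/3.2-.4)
ca=[(22,130),(289,17),(394,285),(121,390)];cb=[(16,118),(291,20),(397,285),(120,379)]
for p,q in zip(ca,cb):print("c",tri(a(p),b(q)))
for P in([plane(a(p),.038) for p in ca],[plane(b(p),.038) for p in cb]):
    print(np.mean(P,0))
    for u,v in zip(P,P[1:]+P[:1]): d=v-u;print(np.hypot(*d[:2]),np.degrees(np.arctan2(d[1],d[0]))%90)
for c in(A,B):
    P=[plane(fray(c,185+x/3.077-.4,140+y/3.077-.4),.2178) for x,y in[(22,113),(345,60)]];d=P[1]-P[0]
    print("jar",P,np.hypot(*d[:2]),np.degrees(np.arctan2(d[1],d[0]))%90)
E
```

```text
c (array([0.5556, 0.2981, 0.0338]), [np.float64(0.00021810221848375373), np.float64(0.0002181022184838719)])
c (array([0.6234, 0.1954, 0.0377]), [np.float64(2.0606999975482255e-06), np.float64(2.0606999975920315e-06)])
c (array([0.5206, 0.1262, 0.0348]), [np.float64(0.00039298786104129964), np.float64(0.00039298786104135776)])
c (array([0.4539, 0.2276, 0.0381]), [np.float64(0.00015295895046777466), np.float64(0.00015295895046781442)])
[0.5383 0.2114 0.038 ]
0.12200455993731386 33.94454286269767
0.1235077789948585 33.85880538724578
0.1211925423488557 33.555095774468185
0.12268550267484118 34.2387626569823
[0.5379 0.2116 0.038 ]
0.12264816603630446 34.18266922038698
0.12432968041810273 33.63849858804733
0.12067414987145994 33.0184159256565
0.12187488247990279 34.567284893423654
jar [array([0.4509, 0.1692, 0.2178]), array([0.4807, 0.098 , 0.2178])] 0.07723314138378652 22.72583979053627
jar [array([0.407 , 0.2255, 0.2178]), array([0.4369, 0.1541, 0.2178])] 0.07739582830822501 22.722054834254735
```

```bash
python3 -m jog '[[2,0,0,0,0,-0.03],[6,0,0,0,0,-0.08],[10,0,0,0,0,-0.14],[14,0,0,0,0,-0.194],[15.5,0,0,0,0,-0.194],[15.5,0,0,0,0,-0.194],[15.5,0,0,0,0,-0.194],[15.5,0,0,0,0,-0.194]]'
python3 -m jog '[[0,0,2,0,0,0],[0,0,5,0,0,0],[0,0,7,0,0,0],[0,0,8,0,0,0],[0,0,8,0,0,0],[0,0,8,0,0,0]]'
python3 -c "
from station import ctrl
o=ctrl.get_obs();print(o['ee_pos'],o['eef_rot'],o['moment'],o['force'])"
```

```text
time_s: 6.05
ee_pos: [0.5368, 0.2119, 0.4495]
eef_rot: [3.142, 0.0, 0.427]
force: [-0.4, 0.1, -6.4]
grip_width: 0.0391
grip_force: 60.0
time_s: 6.65
ee_pos: [0.5372, 0.2125, 0.3707]
eef_rot: [3.141, -0.002, 0.428]
force: [0.4, 0.5, -5.5]
grip_width: 0.039
grip_force: 60.0
[0.53715766 0.21250219 0.37066513] [ 3.14140366e+00 -1.58845748e-03  4.27765154e-01] [-0.02668663  0.03465139 -0.00483191] [ 0.446928    0.45320024 -5.48747811]
```

```bash
python3 -m jog '[[0,0.1,0.5,0,0,0],[0,0.1,1,0,0,0],[0,0.1,1.5,0,0,0],[0,0.1,2,0,0,0],[0,0.1,2.3,0,0,0],[0,0.1,2.3,0,0,0]]'; python3 -m jog '[[0,0,0.3,0,0,0],[0,0,0.6,0,0,0],[0,0,0.9,0,0,0],[0,0,1.2,0,0,0],[0,0,1.2,0,0,0]]'
```

```text
time_s: 7.25
ee_pos: [0.5376, 0.2116, 0.3458]
eef_rot: [-3.141, 0.001, 0.428]
force: [0.5, 0.4, -5.8]
grip_width: 0.0392
grip_force: 60.0
time_s: 7.75
ee_pos: [0.5375, 0.2116, 0.3338]
eef_rot: [-3.142, 0.001, 0.428]
force: [-0.8, -1.0, -6.4]
grip_width: 0.0395
grip_force: 60.0
```

Sliding in freely, with 6–7 mm to go.

```bash
python3 -m jog '[[0,0,0.2,0,0,0],[0,0,0.4,0,0,0],[0,0,0.6,0,0,0],[0,0,0.7,0,0,0],[0,0,0.7,0,0,0],[0,0,0.7,0,0,0]]'
python3 -c "
from station import ctrl
o=ctrl.get_obs();print(o['ee_pos'],o['eef_rot'],o['moment'],o['force'])"
```

```text
time_s: 8.35
ee_pos: [0.5376, 0.2116, 0.3275]
eef_rot: [-3.142, -0.0, 0.428]
force: [-0.0, -0.1, -5.1]
grip_width: 0.0392
grip_force: 60.0
[0.537588   0.21160438 0.32745405] [-3.14155046e+00 -4.93144044e-05  4.27754398e-01] [0.07435174 0.00129222 0.02044285] [-0.04158059 -0.13104153 -5.14229248]
```

```bash
python3 -m jog '[[0,0,0.05,0,0,0],[0,0,0.05,0,0,0],[0,0,0.05,0,0,0]]';python3 -m jog '[[0,0,0.05,0,0,0],[0,0,0.05,0,0,0],[0,0,0.05,0,0,0]]'
python3 -c "
from station import ctrl
o=ctrl.get_obs();print(o['ee_pos'],o['moment'],o['force'])"
```

```text
time_s: 8.65
ee_pos: [0.5376, 0.2117, 0.3274]
eef_rot: [3.142, -0.001, 0.428]
force: [-0.2, 1.3, 1.5]
grip_width: 0.0394
grip_force: 60.0
time_s: 8.95
ee_pos: [0.5377, 0.2117, 0.3273]
eef_rot: [3.142, -0.002, 0.428]
force: [-0.7, 1.6, 5.2]
grip_width: 0.0389
grip_force: 60.0
[0.53770728 0.21174483 0.32726795] [ 0.19546009  0.21145033 -0.02370443] [-0.74454335  1.62074475  5.19120336]
```

```bash
cat > m.sh <<'E'
python3 -c "
from station import ctrl
import numpy as np
o=ctrl.get_obs();print(np.round(o['ee_pos'],4),np.round(o['eef_rot'],3),np.round(o['moment'],2),np.round(o['force'],1),np.round(o['qpos'],2))"
E
python3 -m jog '[[0,0,0,0,0,-0.05],[0,0,0,0,0,-0.1],[0,0,0,0,0,-0.15],[0,0,0,0,0,-0.2],[0,0,0,0,0,-0.2]]'|tail -2; sh m.sh
python3 -m jog '[[0,0,0,0,0,-0.05],[0,0,0,0,0,-0.1],[0,0,0,0,0,-0.15],[0,0,0,0,0,-0.2]]'|tail -2; sh m.sh
python3 -m jog '[[0,0,0,0,0,-0.03],[0,0,0,0,0,-0.06],[0,0,0,0,0,-0.09]]'|tail -2; sh m.sh
```

```text
grip_width: 0.0392
grip_force: 60.0
[0.5377 0.2116 0.3272] [ 3.141e+00 -1.000e-03  6.290e-01] [-0.17  0.35 -0.08] [-0.7  1.2  5.9] [ 0.31  0.43  1.53 -0.    1.18  1.25]
grip_width: 0.0395
grip_force: 60.0
[0.5376 0.2118 0.3272] [ 3.142e+00 -1.000e-03  8.300e-01] [ 0.18  0.86 -0.23] [-3.1  1.9  8.2] [0.31 0.43 1.53 0.   1.18 1.05]
grip_width: 0.0393
grip_force: 60.0
[0.5375 0.2118 0.3272] [-3.141e+00 -1.000e-03  9.190e-01] [ 0.24  1.   -0.16] [-5.4  2.   7.5] [0.31 0.43 1.53 0.   1.18 0.96]
```

```bash
python3 -c "
from station import ctrl
import cv2,numpy as np
c=ctrl.camera('wrist');np.savez('w5.npz',**c)
cv2.imwrite('pics/w5.png',cv2.convertScaleAbs(cv2.resize(c['img'][110:260,150:350],(800,600),interpolation=cv2.INTER_CUBIC),alpha=1.6))"
```

```text
(no output)
```

View pics/w5.png

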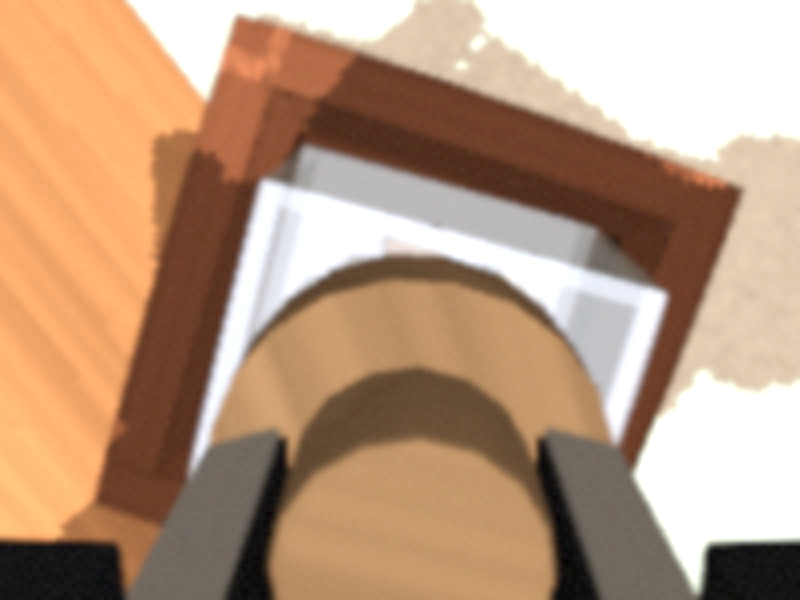

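The jar is seated square in the well and parallel to it: far shoulder corners at (262,182) and (665,292), block corners at (240,18) and (740,185). Only the cap turned. I'll keep turning in small steps, testing for release with a 1 mm lift.

```bash
python3 -m jog '[[0,0,-0.05,0,0,-0.05],[0,0,-0.05,0,0,-0.1],[0,0,-0.05,0,0,-0.15]]'|tail -1; sh m.sh
python3 -m jog '[[0,0,0,0,0,-0.04],[0,0,0,0,0,-0.08]]'|tail -1; sh m.sh
python3 -m jog '[[0,0,-0.1,0,0,0],[0,0,-0.15,0,0,0],[0,0,-0.15,0,0,0]]'|tail -1; sh m.sh
```

```text
grip_force: 60.0
[0.5375 0.2118 0.3273] [-3.141 -0.     1.07 ] [ 0.22  0.57 -0.04] [-3.6  1.7  2.7] [0.31 0.43 1.53 0.   1.18 0.81]
grip_force: 60.0
[0.5375 0.2117 0.3273] [ 3.142 -0.     1.15 ] [ 0.07  0.28 -0.03] [-0.9  0.5  2.4] [0.31 0.43 1.53 0.   1.18 0.73]
grip_force: 60.0
[0.5376 0.2116 0.3283] [-3.141  0.     1.147] [0.13 0.11 0.02] [-0.6  0.6 -0.6] [0.31 0.43 1.53 0.   1.18 0.74]
```

Force is −0.6 N, which is only the cap's weight, so the threads have let go. Raising a little and checking before the full lift.

```bash
python3 -m jog '[[0,0,-0.1,0,0,0],[0,0,-0.2,0,0,0],[0,0,-0.3,0,0,0],[0,0,-0.3,0,0,0]]'|tail -1; sh m.sh
```

```text
grip_force: 60.0
[0.5376 0.2116 0.3315] [ 3.142 -0.     1.148] [0.13 0.1  0.01] [-1.3  0.1  0.3] [0.31 0.43 1.52 0.   1.19 0.73]
```

```bash
python3 -m jog '[[0,0,-0.5,0,0,0],[0,0,-1,0,0,0],[0,0,-1.5,0,0,0],[0,0,-2,0,0,0],[0,0,-2.5,0,0,0],[0,0,-3,0,0,0],[0,0,-3.5,0,0,0],[0,0,-3.6,0,0,0]]'|tail -1;python3 -m jog '[[0,0,0,0,0,0],[0,0,0,0,0,0],[0,0,0,0,0,0],[0,0,0,0,0,0]]'|tail -1; sh m.sh
python3 -c "
from station import ctrl
import cv2,numpy as np
c=ctrl.camera('side');a=ctrl.camera('wrist')
f=lambda x:cv2.convertScaleAbs(cv2.resize(x,(400,400),interpolation=cv2.INTER_CUBIC),alpha=1.4)
cv2.imwrite('pics/end.png',np.hstack([f(c['img'][110:210,185:285]),f(a['img'][110:260,170:320])]))"
```

```text
grip_force: 60.0
grip_force: 60.0
[0.5376 0.2116 0.3672] [-3.141  0.     1.148] [-0.07 -0.1   0.01] [-0.2  0.1 -0.5] [0.31 0.39 1.49 0.   1.26 0.73]
```

View pics/end.png

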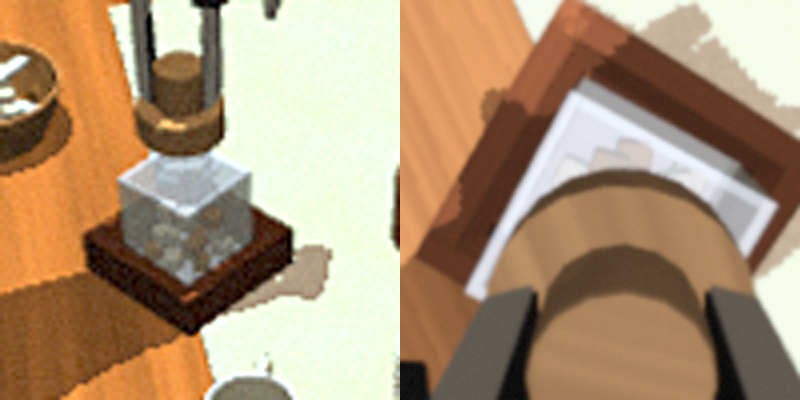

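The left picture shows the jar seated in the stand at (190,215), with the cap held level at (180,125) just above its open mouth. The right picture shows the jar still square in the well. Handing in.

```bash
python3 -c "
from station import ctrl
print(ctrl.hand_in())"
```

```text
the job is handed in; nothing more can be done
None
```

The job is handed in; the judge returned no verdict. The last pictures show the jar seated square in the well, and the cap is unscrewed and held level about 40 mm above its screwed-on height, clear of the mouth.

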